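Fit the drop-in front board of a rabbit nest box

TASK

Fit the loose front board into the open front of the nest box. It lies flat, so pick it up by its grip batten, lean it on edge against the brick and let go, then take it again by its upper edge, feel for the two hand-nailed grooves and slide it upright down them, batten to the outside, guiding it until it is fully home on the box floor - do not let it drop. Let go of it and leave the bowl, hay ball, comb and scoop where they are.

Things in the scene. Friction and masses are not known exactly. Their poses are not given: they have to be found in the camera images.
- frontboard: Loose brown-stained board, 160 mm (x) by 150 (y) by 12 (z), about 0.2 kg. Origin: centre of the plain back face; z points out of the face with the grip batten, a bar across its middle: 110 mm along y, 20 along x, 24 proud. Starts flat on the bench, batten up. In the box the 150 mm width lies across, the 160 mm side stands upright; either 160 mm end may be up, batten towards the box's -x.
- batten (a point): Centre of the top of the board's grip batten, 36 mm from the back face along the board's z.
- nestbox: Brown-stained plywood box fixed to the bench, open on top and at its front (-x); 240 mm deep (x), 177 wide (y), 170 high. Origin: centre of the underside. Floor 10 mm; side walls 153 mm apart inside. In front a groove down each wall, wall top to floor, between two battens 15 by 12 mm: 13.5 wide, 12 deep, no lead-in; 129 mm free between left and right. Nailed by eye: see groove_mouth.
- groove_mouth (a point): Where the midpoint between the two grooves should be, at the wall tops (box frame x -90, y 0, z 170 mm). The true grooves, left and right alike, lie up to 7 mm nearer the front or the back than this (box x), and you only find out by looking or feeling. A board fully home stands on the box floor, its top flush with this height.
- brick: House brick lying flat, 215 mm (x) by 102 (y) by 65 (z), 2.4 kg, not fixed; origin at the centre of its underside. Firm enough to lean the board on: at 45 to 52 degrees from level, foot on the bench and back on the brick's long upper edge, the board stays put and its upper end stands free over the brick.
- bowl: Stoneware bowl, 130 mm across, 55 mm high, origin at the centre of its underside. Bystander.
- hayball: Wicker-look hay ball, 100 mm across with a flattened foot, origin at the centre of its underside. Bystander.
- comb: Steel flea comb lying flat, 53 mm by 92 mm by 8 mm, origin near its centre on the underside. Bystander.
- scoop: Blue plastic pooper scoop lying flat, 190 mm long (x) by 94 mm by 40 mm high, origin near the middle on the underside. Bystander.
Things that resemble listed ones, but are neither listed nor needed, are in the scene too. What is meant by the brick is not white, and is the smaller of those in its own colour. Leave any pink look-alike of the frontboard alone.

How it is judged:
By the outcome, as a careful person would: the job done as asked, in the order asked, and still so for the second after the job is handed in, with the robot touching nothing.
It also fails if it takes over 72 s, if anything falls off the work surface, if the arm or the gripper's body presses on something with over 40 N, if the wrist force passes 120 N, or if a joint passes its speed limit or range.

ROBOT

A 7-joint arm with a two-finger parallel gripper is mounted at the origin on the work surface. World frame = base frame: x ahead of the robot, y to its left, z up, the work surface at z = 0. Lengths are in m, angles in rad, forces in N, time in s.
With the tool pointing down it reaches from about 0.425 to 1.025 m from the base axis. Payload 9.4 kg.
Tool frame: the origin (TCP) lies at the very end of the fingers, on their centre line; the grasp point (between the pads) lies manip.grip_point_offset behind it (manip.grip_point_offset is the distance from the TCP to the grasp point, in m); z points along the fingers, y is the line along which they close (so a half turn about z gives the same grasp; the last joint's range is limited). The gripper opens to 93 mm and grips with 3 to 60 N. Pads are 15 mm wide; open, the fingers measure 128 mm over their backs; the gripper's body (75 mm by 188 mm) begins 65 mm behind the grasp point.
Start: joints at [-1.278, 0.599, -0.003, 1.599, 0.002, 0.943, -0.08], TCP at [0.262, 0.676, 0.219] pointing down, gripper open.
Joint ranges: [-2.57, 2.57], [-0.35, 1.97], [-1.29, 1.29], [0.11, 2.56], [-1.05, 4.19], [0.11, 1.86], [-2.63, 2.63]. Speed limits (rad/s): [2.22, 2.22, 3.01, 3.01, 3.14, 3.14, 3.14].

INTERFACE

Orientations are given as a unit quaternion [x, y, z, w].
In Python, from bench import manip gives the robot as it stands.
- The arm moves only by the shell command python3 -m creep 'ROWS'. ROWS is JSON, a list that holds one entry, the list of rows, each a list of 7 numbers: the shift along the tool's x, y, z normalised to -1 to 1, where 1 is 0.5 m, then the turn, a rotation vector about the tool's x, y, z normalised to -1 to 1, where 1 is pi/2 rad, then the opening, from -1 (shut) to 1 (fully open). A call has exactly 5 rows; each row is the pose to reach, as a shift and turn from the pose commanded when the call began, along the tool's axes at that moment; what a row does not reach only later rows make up. A row lasts 1/12 s, in which the tool goes at most 41.7 mm and 7.16 degrees, less where a joint would pass 70% of its speed; a pose out of reach is approached as far as the arm can. A call with a number of a shift or a turn outside -1 to 1 is refused whole. A call with a gripper value outside its range is refused whole. The fingers move at their own pace and stop on an object; the grip force is fixed at half the most. Time passes only in rows, so rows that repeat a pose let the fingers close, or fill a call up. It gives the time, the measured TCP pose, the force, the opening and the grip force at its end, in the units of the state.
- manip.get_state(): the state, without advancing time (a new reading comes with each control period).
- manip.read_camera(name): name is "scene" or "top" or "wrist"; returns a dict with "color" (480x640x3 uint8, red, green, blue), "fx", "fy", "cx", "cy" (pixels), "k1" (the pictures are not rectified: a ray, as slopes to the right and down, at radius r is drawn at 1 + k1 r^2 times it, then the intrinsics apply), "rvec" (rotation vector, rad) and "tvec" (3), from world to camera coordinates, as OpenCV has them. Camera axes: x right, y down, z forward; pixel columns grow to the right and rows downward; lengths in m; the calibration is good to about 2 mm. A picture is of the moment at which its call begins. There is no depth.
- manip.hand_in(): hands the job in; it is judged then, once.
The state is a dict: "time_s": time; "q": joint angles; "qvel": joint speeds; "effort": joint torques, N m; "ee_pos": TCP position; "orientation": TCP orientation; "contact_force": force on the tool from outside, world axes, zero at the start; "torque": the same for the moment, N m; "opening": finger opening in m; "grasp_force": force on a finger pad.
Only numpy, scipy, OpenCV 4.12 (cv2) and the standard library are available. Lean on these libraries where they do the work, as an engineer would, in place of code of your own. Each camera call takes 0.05 s, during which the arm holds its last target. There are 200 camera calls.

## Working session

There is one attempt and no reset: what is moved stays moved. The work goes in short steps, Python scripts to look and compute and a shell command to move; the robot and the scene stay as the last step left them, time stands still between calls to the robot, and variables do not carry over. Pictures are saved under pics/ and viewed, at most 15 in all, crops included, and the job is handed in when it is done.

```bash
ls; mkdir -p pics
python3 - <<'E'
from bench import manip
import cv2,numpy as np
s=manip.get_state();print(s['time_s'],s['ee_pos'],s['orientation'],s['opening'],manip.grip_point_offset)
ims=[]
for n in ["scene","top"]:
    c=manip.read_camera(n);np.save(f'pics/{n}0.npy',c['color']);import pickle;pickle.dump(c,open(f'pics/{n}0.pkl','wb'))
    print(n,c['fx'],c['cx'],c['cy'],c['k1'],c['rvec'],c['tvec'])
    cv2.imwrite(f'pics/{n}0.png',c['color'][:,:,::-1])
E
```

```text
pics
0.0 [0.26186098 0.67553197 0.21777686] [ 1.83802550e-01  9.82962871e-01 -7.81812799e-04 -7.22944506e-05] 0.09256704094730721 0.0188
scene 566.1386796479582 322.0560546208171 247.88930327797604 -0.08945716595862421 [ 1.44258333  2.01816796 -0.93073912] [ 0.23067179 -0.17261083  1.8985302 ]
top 540.4377379289019 317.78863476470207 244.1057619986684 -0.09403430891469115 [ 2.18466858 -2.20009157  0.07234203] [-0.10226676  0.46910629  1.54473562]
```

View pics/scene0.png

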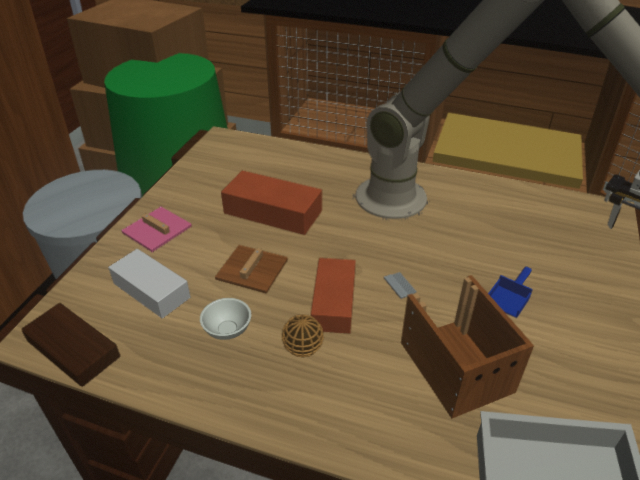

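View pics/top0.png

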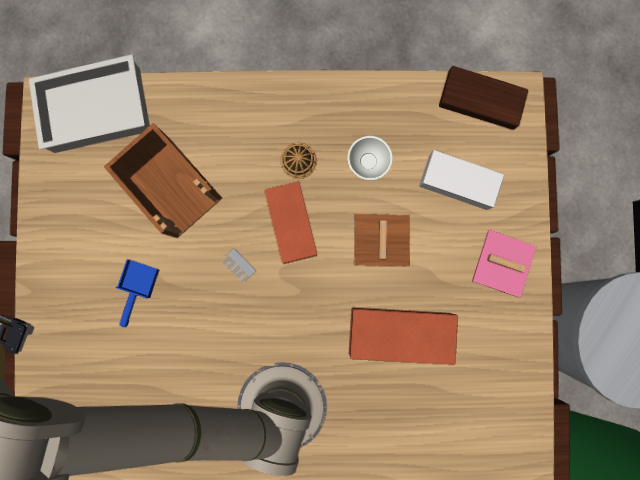

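Brick candidates in the top view: small red (291,222), large red (403,336), white (462,179) and dark brown (483,97). The small red one fits, being not white and the smaller of the two reds. Board candidates are the brown one (382,240) and the pink one (504,263). I take the brown one and will confirm both in a crop.

```bash
cat > h.py <<'E'
import numpy as np,cv2,pickle
from scipy.spatial.transform import Rotation as R
def load(n): return pickle.load(open(n,'rb'))
def ray(c,uv):
    K=np.array([[c['fx'],0,c['cx']],[0,c['fy'],c['cy']],[0,0,1]])
    p=cv2.undistortPoints(np.array(uv,float).reshape(-1,1,2),K,np.array([c['k1'],0,0,0,0.]))[:,0]
    Rm=cv2.Rodrigues(np.array(c['rvec'],float))[0]
    o=-Rm.T@np.array(c['tvec'],float)
    d=np.c_[p,np.ones(len(p))]@Rm
    return o,d/np.linalg.norm(d,axis=1)[:,None]
def plane(c,uv,z):
    o,d=ray(c,uv); return o+d*((z-o[2])/d[:,2])[:,None]
def tri(views):
    A=np.zeros((3,3));b=np.zeros(3)
    for c,uv in views:
        o,d=ray(c,[uv]);P=np.eye(3)-np.outer(d[0],d[0]);A+=P;b+=P@o
    x=np.linalg.solve(A,b)
    return x,[np.linalg.norm((np.eye(3)-np.outer(d,d))@(x-o)) for o,d in [(ray(c,[uv])[0],ray(c,[uv])[1][0]) for c,uv in views]]
def proj(c,X):
    K=np.array([[c['fx'],0,c['cx']],[0,c['fy'],c['cy']],[0,0,1]])
    return cv2.projectPoints(np.array(X,float).reshape(-1,3),np.array(c['rvec'],float),np.array(c['tvec'],float),K,np.array([c['k1'],0,0,0,0.]))[0][:,0]
E
python3 - <<'E'
from h import *
t=load('pics/top0.pkl');s=load('pics/scene0.pkl')
hv=cv2.cvtColor(t['color'],cv2.COLOR_RGB2HSV);hs=cv2.cvtColor(s['color'],cv2.COLOR_RGB2HSV)
for p in [(365,240),(400,225),(383,240),(430,230),(291,222),(310,250)]: print('t',p,hv[p[1],p[0]])
for p in [(235,268),(262,278),(250,264),(200,270),(335,275),(335,325)]: print('s',p,hs[p[1],p[0]])
a=cv2.resize(t['color'][150:280,255:420],None,fx=3,fy=3,interpolation=cv2.INTER_CUBIC)
b=cv2.resize(t['color'][115:245,100:225],None,fx=3,fy=3,interpolation=cv2.INTER_CUBIC)[:,:]
im=np.zeros((600,800,3),np.uint8)
b2=cv2.resize(t['color'][165:245,145:225],None,fx=3.7,fy=3.7,interpolation=cv2.INTER_CUBIC)
a=cv2.resize(t['color'][160:275,260:415],None,fx=3,fy=3,interpolation=cv2.INTER_CUBIC)
im[:345,:465]=a; im[:296,480:776]=b2
e=cv2.resize(s['color'][235:340,210:365],None,fx=2.4,fy=2.4,interpolation=cv2.INTER_CUBIC);im[346:598,:372]=e
f=cv2.resize(s['color'][270:415,395:535],None,fx=2,fy=2,interpolation=cv2.INTER_CUBIC);im[300:590,480:760]=f
cv2.imwrite('pics/crop1.png',im[:,:,::-1])
E
```

```text
t (365, 240) [ 11 159 133]
t (400, 225) [ 12 158 157]
t (383, 240) [ 15 110 207]
t (430, 230) [ 17  99 193]
t (291, 222) [  7 166 175]
t (310, 250) [  7 165 176]
s (235, 268) [ 13 160 116]
s (262, 278) [ 12 160 116]
s (250, 264) [ 17 120 149]
s (200, 270) [ 19 108 130]
s (335, 275) [  8 171 137]
s (335, 325) [  9 170  87]
```

View pics/crop1.png

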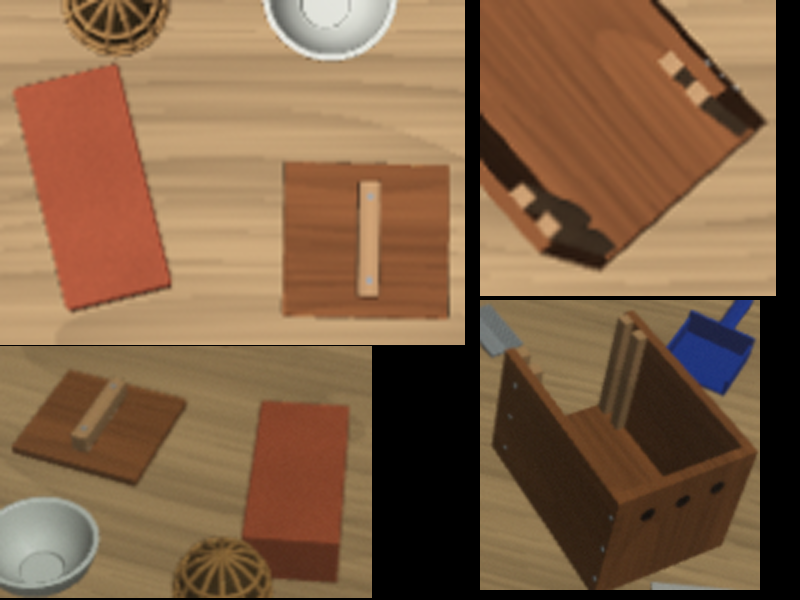

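The crop confirms both: the small red brick at (291,222) and the brown board with its light batten at (382,240). The light groove-batten ends show at about (197,183)/(204,190) and (156,218)/(164,225). Now I'll measure.

Run:
```python
from h import *
t=load('pics/top0.pkl');s=load('pics/scene0.pkl')
def big(m,box):
    x0,x1,y0,y1=box;mm=np.zeros_like(m);mm[y0:y1,x0:x1]=m[y0:y1,x0:x1]
    cs=cv2.findContours(mm,cv2.RETR_EXTERNAL,cv2.CHAIN_APPROX_NONE)[0];return max(cs,key=cv2.contourArea)
def quad(c,n=4):
    c=cv2.convexHull(c)
    for e in np.arange(1,15,.25):
        q=cv2.approxPolyDP(c,e,True)
        if len(q)<=n:return q[:,0]
hv=cv2.cvtColor(cv2.GaussianBlur(t['color'],(3,3),0),cv2.COLOR_RGB2HSV).astype(int);hs=cv2.cvtColor(s['color'],cv2.COLOR_RGB2HSV).astype(int)
# board, top view
m=((hv[...,1]>130)).astype(np.uint8)
c=big(m,(340,425,200,280));P=plane(t,c[:,0],.012)[:,:2]
r=cv2.minAreaRect((P*1000).astype(np.float32));print('board',r)
mb=((hv[...,1]<130)).astype(np.uint8);cb=big(mb,(372,393,217,262))
r2=cv2.minAreaRect((plane(t,cb[:,0],.036)[:,:2]*1000).astype(np.float32));print('batten z.036',r2)
# brick
m=((hv[...,0]<=9)&(hv[...,1]>140)&(hv[...,2]>140)).astype(np.uint8);c=big(m,(255,330,170,275))
r=cv2.minAreaRect((plane(t,c[:,0],.065)[:,:2]*1000).astype(np.float32));print('brick',r)
qt=quad(c);print('brick top corners',qt.tolist())
ms=((hs[...,0]<=10)&(hs[...,1]>150)&(hs[...,2]>105)).astype(np.uint8);cs=big(ms,(305,362,250,340));qs=quad(cs);print('scene',qs.tolist())
for A in qt:
    best=min(((tri([(t,A),(s,B)]),tuple(B)) for B in qs),key=lambda z:max(z[0][1]));print(A,best[1],best[0][0].round(4),np.round(best[0][1],4))
# batten ends 2view
ml=((hs[...,1]<140)).astype(np.uint8);cl=big(ml,(236,265,248,280))
q=cv2.boxPoints(cv2.minAreaRect(cb));print('batten top px',q.round(1).tolist(),'scene contour box',cv2.boxPoints(cv2.minAreaRect(cl)).round(1).tolist(), cv2.contourArea(cl))
# board corners 2 view
qb=quad(big((hv[...,1]>130).astype(np.uint8),(340,425,200,280)));mbs=((hs[...,1]>138)&(hs[...,0]<16)).astype(np.uint8);qbs=quad(big(mbs,(205,292,240,298)));print(qb.tolist(),qbs.tolist())
for A in qb:
    best=min(((tri([(t,A),(s,B)]),tuple(B)) for B in qbs),key=lambda z:max(z[0][1]));print(A,best[1],best[0][0].round(4),np.round(best[0][1],4))
# groove battens
g=cv2.cvtColor(t['color'],cv2.COLOR_RGB2HSV).astype(int)
ml=((g[...,1]<140)&(g[...,2]>150)).astype(np.uint8)
for (x0,x1,y0,y1) in [(191,201,178,188),(199,208,185,195),(151,160,213,222),(158,168,221,230)]:
    w=ml[y0:y1,x0:x1]*1.; yy,xx=np.mgrid[y0:y1,x0:x1]; u=[(w*xx).sum()/w.sum(),(w*yy).sum()/w.sum()]
    print('gb',w.sum(),np.round(u,2),plane(t,[u],.17)[0].round(4))
```

```text
board ((480.0084228515625, -291.01953125), (158.4993133544922, 148.84286499023438), 88.04069519042969)
batten z.036 ((480.4964599609375, -290.1609191894531), (20.06154441833496, 108.79375457763672), 89.10479736328125)
brick ((528.5835571289062, -28.773941040039062), (213.29559326171875, 99.65660095214844), 13.501978874206543)
brick top corners [[298, 182], [316, 254], [283, 262], [265, 190]]
scene [[320, 258], [354, 261], [350, 317], [311, 313]]
[298 182] (np.int32(311), np.int32(313)) [ 0.6415 -0.0521  0.0635] [0.0013 0.0013]
[316 254] (np.int32(320), np.int32(258)) [ 0.4378 -0.1001  0.0622] [0. 0.]
[283 262] (np.int32(354), np.int32(261)) [ 0.4162 -0.0079  0.0594] [0.0003 0.0003]
[265 190] (np.int32(350), np.int32(317)) [0.6198 0.0421 0.0597] [0.0005 0.0005]
batten top px [[379.0, 220.0], [386.0, 220.0], [386.0, 258.0], [379.0, 258.0]] scene contour box [[237.10000610351562, 275.29998779296875], [255.8000030517578, 243.1999969482422], [265.6000061035156, 248.89999389648438], [246.89999389648438, 281.0]] 299.0
[[355, 215], [408, 215], [408, 265], [355, 264]] [[239, 245], [286, 257], [265, 292], [216, 278]]
[355 215] (np.int32(265), np.int32(292)) [ 0.5545 -0.2172  0.0015] [0.0023 0.0023]
[408 215] (np.int32(216), np.int32(278)) [ 0.5524 -0.3701  0.0055] [0.0003 0.0003]
[408 265] (np.int32(239), np.int32(245)) [ 0.4063 -0.3667  0.0112] [0.0004 0.0004]
[355 264] (np.int32(286), np.int32(257)) [ 0.4106 -0.2135  0.0107] [0.0008 0.0008]
gb 28.0 [195.93 181.68] [0.6255 0.2144 0.17  ]
gb 25.0 [203.32 189.76] [0.6038 0.1946 0.17  ]
gb 26.0 [155.96 217.73] [0.5311 0.3195 0.17  ]
gb 25.0 [162.76 225.64] [0.5101 0.3011 0.17  ]
```

```bash
cat > go.py <<'E'
# seq(start,[(pos,yvec,zvec),...]) prints normalised shift/turn for each leg
from h import *
def rot(y,z):
    z=np.array(z,float);z/=np.linalg.norm(z);y=np.array(y,float);y-=z*(y@z);y/=np.linalg.norm(y)
    return R.from_matrix(np.c_[np.cross(y,z),y,z])
def cur():
    from bench import manip
    s=manip.get_state();return np.array(s['ee_pos']),R.from_quat(s['orientation'])
def seq(start,legs):
    p,q=start
    for (P,y,z) in legs:
        P=np.array(P,float);Q=rot(y,z)
        d=q.inv().apply(P-p);r=(q.inv()*Q).as_rotvec()
        print(np.r_[d/.5,r/(np.pi/2)].round(4).tolist(),' mm',round(1e3*np.linalg.norm(d)),'deg',round(np.degrees(np.linalg.norm(r)),1))
        p,q=P,Q
E
python3 - <<'E'
from go import *
y=[.026,1,0];z=[0,0,-1]
seq(cur(),[([.36,.53,.25],y,z),([.5,.38,.25],y,z),([.5,.19,.25],y,z),([.5,0,.25],y,z),([.49,-.19,.25],y,z),([.48,-.2905,.12],y,z)])
E
```

```text
[-0.2882, -0.2007, -0.064, -0.0009, -0.0001, -0.2188]  mm 178 deg 19.7
[-0.2877, -0.2926, 0.0, 0.0, 0.0, 0.0]  mm 205 deg 0.0
[-0.0099, -0.3799, 0.0, 0.0, 0.0, 0.0]  mm 190 deg 0.0
[-0.0099, -0.3799, 0.0, 0.0, 0.0, 0.0]  mm 190 deg 0.0
[0.0101, -0.3804, 0.0, 0.0, 0.0, 0.0]  mm 190 deg 0.0
[0.0148, -0.2015, 0.26, 0.0, 0.0, 0.0]  mm 165 deg 0.0
```

```bash
python3 -m creep '[[[-0.288,-0.2,-0.064,0,0,-0.219,1],[-0.288,-0.2,-0.064,0,0,-0.219,1],[-0.288,-0.2,-0.064,0,0,-0.219,1],[-0.288,-0.2,-0.064,0,0,-0.219,1],[-0.288,-0.2,-0.064,0,0,-0.219,1]]]'
python3 -m creep '[[[-0.288,-0.293,0,0,0,0,1],[-0.288,-0.293,0,0,0,0,1],[-0.288,-0.293,0,0,0,0,1],[-0.288,-0.293,0,0,0,0,1],[-0.288,-0.293,0,0,0,0,1]]]'
```

```text
time_s: 0.52
ee_pos: [0.3654, 0.5246, 0.2515]
orientation: [0.016, 1.0, -0.001, 0.001]
contact_force: [0.8, 0.3, 1.3]
opening: 0.0927
grasp_force: 0.0
time_s: 0.93
ee_pos: [0.5017, 0.3784, 0.2505]
orientation: [0.013, 1.0, -0.0, -0.0]
contact_force: [1.8, -0.1, -0.2]
opening: 0.0933
grasp_force: 0.0
```

Moves track well, so I'll continue to above the board.

```bash
python3 -m creep '[[[-0.01,-0.38,0,0,0,0,1],[-0.01,-0.38,0,0,0,0,1],[-0.01,-0.38,0,0,0,0,1],[-0.01,-0.38,0,0,0,0,1],[-0.01,-0.38,0,0,0,0,1]]]'
python3 -m creep '[[[-0.01,-0.38,0,0,0,0,1],[-0.01,-0.38,0,0,0,0,1],[-0.01,-0.38,0,0,0,0,1],[-0.01,-0.38,0,0,0,0,1],[-0.01,-0.38,0,0,0,0,1]]]'
python3 -m creep '[[[0.01,-0.38,0,0,0,0,1],[0.01,-0.38,0,0,0,0,1],[0.01,-0.38,0,0,0,0,1],[0.01,-0.38,0,0,0,0,1],[0.01,-0.38,0,0,0,0,1]]]'
python3 -m creep '[[[0.015,-0.2,0.26,0,0,0,0.2],[0.015,-0.2,0.26,0,0,0,0.2],[0.015,-0.2,0.26,0,0,0,0.2],[0.015,-0.2,0.26,0,0,0,0.2],[0.015,-0.2,0.26,0,0,0,0.2]]]'
python3 - <<'E'
from go import *
from bench import manip
c=manip.read_camera('wrist');pickle.dump(c,open('pics/w1.pkl','wb'));cv2.imwrite('pics/w1.png',c['color'][:,:,::-1])
c2=manip.read_camera('top');pickle.dump(c2,open('pics/t1.pkl','wb'))
print(manip.get_state()['q'].round(2) if hasattr(manip.get_state()['q'],'round') else manip.get_state()['q'],cur()[0])
print(proj(c,[[.48,-.2905,.036],[.535,-.292,.036],[.425,-.289,.036]]).round(0))
seq(cur(),[([.48,-.2905,.014],[.026,1,0],[0,0,-1])])
E
```

```text
time_s: 1.35
ee_pos: [0.5, 0.1854, 0.2504]
orientation: [0.015, 1.0, -0.001, -0.0]
contact_force: [0.0, -0.9, -0.5]
opening: 0.0932
grasp_force: 0.0
time_s: 1.77
ee_pos: [0.4998, -0.0042, 0.2506]
orientation: [0.015, 1.0, -0.001, -0.0]
contact_force: [0.6, -0.3, -0.6]
opening: 0.0931
grasp_force: 0.0
time_s: 2.18
ee_pos: [0.4896, -0.1941, 0.2506]
orientation: [0.015, 1.0, -0.001, -0.0]
contact_force: [-0.1, -0.4, -0.9]
opening: 0.0931
grasp_force: 0.0
time_s: 2.6
ee_pos: [0.4769, -0.2928, 0.1152]
orientation: [0.016, 1.0, 0.0, -0.004]
contact_force: [0.7, 0.4, 0.3]
opening: 0.0642
grasp_force: 0.0
[ 0.42  0.54  0.03  2.07 -0.03  0.54  2.02] [ 0.47952513 -0.2894878   0.11917061]
[[325. 257.]
 [325. 336.]
 [325. 169.]]
[-0.0017, -0.0023, 0.2103, 0.0008, -0.002, -0.0013]  mm 105 deg 0.2
```

View pics/w1.png

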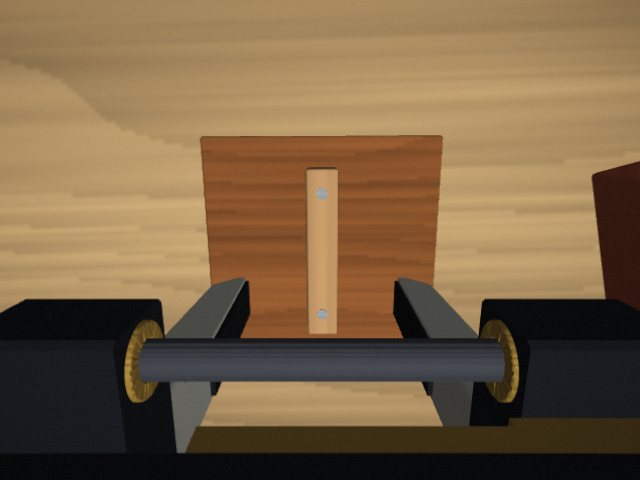

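The wrist view shows the batten from (321,168) to (321,333) centred between the fingers, about 2 mm to -y of prediction. I'll do a quick two-view height check, then descend and grip.

```bash
python3 - <<'E'
from go import *
w=load('pics/w1.pkl');t=load('pics/top0.pkl')
for a,b in [((321.5,168),(382.5,258.5)),((321.5,333.5),(382.5,219.5))]: print(tri([(w,a),(t,b)]))
E
python3 -m creep '[[[0,-0.006,0.05,0,0,0,0.2],[0,-0.006,0.1,0,0,0,0.2],[0,-0.006,0.14,0,0,0,0.2],[0,-0.006,0.17,0,0,0,0.2],[0,-0.006,0.19,0,0,0,0.2]]]'
python3 -m creep '[[[0,0,0.01,0,0,0,0.2],[0,0,0.016,0,0,0,0.2],[0,0,0.016,0,0,0,0.2],[0,0,0.016,0,0,0,-1],[0,0,0.016,0,0,0,-1]]]'
python3 -m creep '[[[0,0,0,0,0,0,-1],[0,0,0,0,0,0,-1],[0,0,0,0,0,0,-1],[0,0,0,0,0,0,-1],[0,0,0,0,0,0,-1]]]'
```

```text
(array([ 0.42498769, -0.29088599,  0.0236108 ]), [np.float64(0.0001740814177723144), np.float64(0.00017408141777238835)])
(array([ 0.53756498, -0.29326678,  0.02704675]), [np.float64(0.0011551698622245005), np.float64(0.0011551698622245215)])
time_s: 3.12
ee_pos: [0.4814, -0.2908, 0.0256]
orientation: [0.012, 1.0, 0.0, 0.0]
contact_force: [0.4, 0.1, -0.1]
opening: 0.0561
grasp_force: 0.0
time_s: 3.53
ee_pos: [0.481, -0.2923, 0.0185]
orientation: [0.013, 1.0, -0.0, 0.001]
contact_force: [-1.1, -0.3, 0.1]
opening: 0.0467
grasp_force: 0.0
time_s: 3.95
ee_pos: [0.4806, -0.2923, 0.0178]
orientation: [0.013, 1.0, -0.0, 0.0]
contact_force: [-1.0, 0.1, 2.8]
opening: 0.0201
grasp_force: 30.0
```

```bash
cat > lean.py <<'E'
from go import *
yaw=np.radians(13.5);b=np.array([np.cos(yaw),np.sin(yaw),0]);n=np.array([np.sin(yaw),-np.cos(yaw),0])
C=np.array([.5286,-.0288,0]);th=np.radians(48.5);Z=np.array([0,0,1.])
M=C+.051*n+.065*Z
F=M+n*.065/np.tan(th)-.065*Z
u=-np.cos(th)*n+np.sin(th)*Z;w=np.sin(th)*n+np.cos(th)*Z
E
python3 - <<'E'
from lean import *
T=F+.08*u+.0178*w; print(T,F)
p,q=cur()
pre=T+.06*w+.02*Z
seq((p,q),[([.50,-.26,.13],[.026,1,0],[0,0,-1]),(pre+.01*n+.02*Z,[-.1,.9,.43],[.05,.45,-.87]),(pre,u,-w),(T+.006*w+.002*Z,u,-w),(T+.001*Z,u,-w)])
print(pre)
E
```

```text
[ 0.5446678  -0.0957272   0.07171109] [ 0.55393049 -0.13430908  0.        ]
[-0.0372, 0.0655, -0.2243, -0.0001, 0.0002, 0.0001]  mm 118 deg 0.0
[-0.1092, 0.2246, -0.0429, -0.3026, -0.0433, -0.0718]  mm 127 deg 28.3
[0.007, -0.0004, 0.0442, -0.2428, 0.1124, -0.0494]  mm 22 deg 24.5
[-0.0, -0.027, 0.1319, 0.0, 0.0, 0.0]  mm 67 deg 0.0
[0.0, -0.0015, 0.0133, 0.0, 0.0, 0.0]  mm 7 deg 0.0
[ 0.55515821 -0.13942292  0.1314683 ]
```

```bash
python3 -m creep '[[[0,0,-0.03,0,0,0,-1],[0,0,-0.07,0,0,0,-1],[-0.02,0.03,-0.13,0,0,0,-1],[-0.037,0.065,-0.19,0,0,0,-1],[-0.037,0.065,-0.224,0,0,0,-1]]]'
python3 -m creep '[[[-0.02,0.045,-0.01,-0.06,-0.009,-0.015,-1],[-0.04,0.09,-0.02,-0.12,-0.018,-0.03,-1],[-0.065,0.135,-0.03,-0.18,-0.027,-0.045,-1],[-0.09,0.18,-0.04,-0.24,-0.036,-0.06,-1],[-0.109,0.225,-0.043,-0.303,-0.043,-0.072,-1]]]'
python3 - <<'E'
from lean import *
from bench import manip
s=manip.get_state();print(np.round(s['q'],2))
T=F+.08*u+.0178*w;pre=T+.06*w+.02*Z
seq(cur(),[(pre,u,-w)])
E
```

```text
time_s: 4.37
ee_pos: [0.5023, -0.2569, 0.132]
orientation: [0.011, 1.0, 0.001, 0.001]
contact_force: [0.7, 0.5, -4.1]
opening: 0.0196
grasp_force: 30.0
time_s: 4.78
ee_pos: [0.5584, -0.1485, 0.1527]
orientation: [-0.044, 0.97, 0.237, 0.038]
contact_force: [0.1, 0.3, -3.6]
opening: 0.0197
grasp_force: 30.0
[ 0.65  0.62 -0.34  1.92 -0.39  0.79  2.32]
[0.0093, -0.0026, 0.0456, -0.2404, 0.1137, -0.0473]  mm 23 deg 24.3
```

```bash
python3 -m creep '[[[0.002,0,0.01,-0.06,0.028,-0.012,-1],[0.004,0,0.02,-0.12,0.056,-0.024,-1],[0.006,-0.002,0.03,-0.18,0.084,-0.036,-1],[0.009,-0.002,0.045,-0.24,0.113,-0.048,-1],[0.009,-0.002,0.045,-0.24,0.113,-0.048,-1]]]'
python3 - <<'E'
from lean import *
from bench import manip
s=manip.get_state();print(np.round(s['q'],2))
T=F+.08*u+.0178*w
seq(cur(),[(T+.012*w+.006*Z,u,-w),(T+.001*Z,u,-w)])
E
```

```text
time_s: 5.2
ee_pos: [0.553, -0.1417, 0.1248]
orientation: [-0.105, 0.905, 0.409, -0.052]
contact_force: [-0.6, -0.6, -3.4]
opening: 0.0199
grasp_force: 30.0
[ 0.73  0.87 -0.41  1.7  -0.39  1.19  2.43]
[-0.0057, -0.0092, 0.1083, 0.0027, -0.0028, -0.0048]  mm 54 deg 0.6
[-0.0, -0.0075, 0.0306, 0.0, 0.0, 0.0]  mm 16 deg 0.0
```

```bash
python3 -m creep '[[[-0.003,-0.005,0.03,0,0,-0.005,-1],[-0.006,-0.009,0.06,0,0,-0.005,-1],[-0.006,-0.009,0.09,0,0,-0.005,-1],[-0.006,-0.009,0.108,0,0,-0.005,-1],[-0.006,-0.009,0.108,0,0,-0.005,-1]]]'
python3 - <<'E'
from lean import *
from bench import manip
T=F+.08*u+.0178*w
seq(cur(),[(T+.001*Z,u,-w)])
c=manip.read_camera('scene');cv2.imwrite('pics/s2.png',cv2.resize(c['color'][200:360,200:400],None,fx=3.5,fy=3.5)[:,:,::-1])
E
```

```text
time_s: 5.62
ee_pos: [0.547, -0.1012, 0.0907]
orientation: [-0.11, 0.906, 0.406, -0.048]
contact_force: [-1.2, 0.6, -2.9]
opening: 0.0198
grasp_force: 30.0
[0.0021, -0.0191, 0.0327, -0.0022, -0.002, 0.0036]  mm 19 deg 0.4
```

View pics/s2.png

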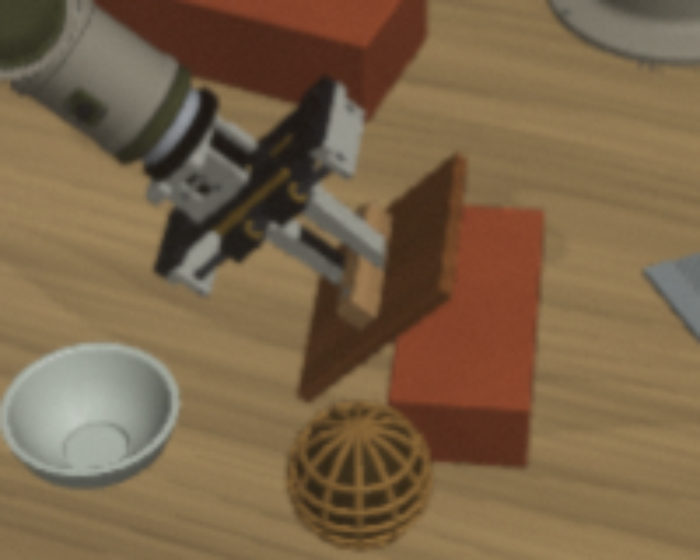

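The board is held tilted with its foot at crop (300,395), clear of the hay ball and just short of the brick edge. I'll ease it in and watch the force.

```bash
python3 -m creep '[[[0.001,-0.006,0.007,0,0,0,-1],[0.002,-0.01,0.014,0,0,0,-1],[0.002,-0.014,0.02,0,0,0,-1],[0.002,-0.017,0.027,0,0,0,-1],[0.002,-0.017,0.027,0,0,0,-1]]]'
python3 -m creep '[[[0,-0.001,0.002,0,0,0,-1],[0,-0.002,0.004,0,0,0,-1],[0,-0.003,0.006,0,0,0,-1],[0,-0.003,0.006,0,0,0,-1],[0,-0.003,0.006,0,0,0,-1]]]'
python3 - <<'E'
from lean import *
T=F+.08*u+.0178*w
seq(cur(),[(T,u,-w)])
E
```

```text
time_s: 6.08
ee_pos: [0.5458, -0.0988, 0.0751]
orientation: [-0.11, 0.906, 0.407, -0.048]
contact_force: [-0.6, 1.3, -2.3]
opening: 0.0194
grasp_force: 30.0
time_s: 6.5
ee_pos: [0.5459, -0.0977, 0.0726]
orientation: [-0.11, 0.906, 0.406, -0.048]
contact_force: [0.3, 0.4, -2.6]
opening: 0.0198
grasp_force: 30.0
[0.0014, 0.0016, 0.0045, -0.0022, -0.0008, 0.0034]  mm 2 deg 0.4
```

```bash
for i in 1; do python3 -m creep '[[[0,-0.001,0.002,0,0,0,-1],[0,-0.001,0.004,0,0,0,-1],[0,-0.001,0.005,0,0,0,-1],[0,-0.001,0.005,0,0,0,-1],[0,-0.001,0.005,0,0,0,-1]]]'; done
python3 -m creep '[[[0,-0.002,0.001,0,0,0,-1],[0,-0.003,0.002,0,0,0,-1],[0,-0.003,0.002,0,0,0,-1],[0,-0.003,0.002,0,0,0,-1],[0,-0.003,0.002,0,0,0,-1]]]'
```

```text
time_s: 6.92
ee_pos: [0.546, -0.0969, 0.0713]
orientation: [-0.11, 0.906, 0.406, -0.047]
contact_force: [-0.3, -5.1, 4.9]
opening: 0.0198
grasp_force: 30.0
time_s: 7.33
ee_pos: [0.546, -0.0968, 0.0711]
orientation: [-0.11, 0.906, 0.407, -0.047]
contact_force: [-2.7, -8.0, 17.0]
opening: 0.0196
grasp_force: 30.1
```

Foot and brick edge are both in contact. I'll relax, open and withdraw along the tool axis.

```bash
python3 -m creep '[[[0,0.002,-0.001,0,0,0,-1],[0,0.002,-0.001,0,0,0,-1],[0,0.002,-0.001,0,0,0,-0.2],[0,0.002,-0.001,0,0,0,0],[0,0.002,-0.001,0,0,0,0]]]'
python3 -m creep '[[[0,0,0,0,0,0,0],[0,0,-0.01,0,0,0,0],[0,0,-0.03,0,0,0,0],[0,0,-0.08,0,0,0,0],[0,0,-0.14,0,0,0,0]]]'
python3 - <<'E'
from lean import *
from bench import manip
for n_ in ['top','scene']:
    c=manip.read_camera(n_);pickle.dump(c,open(f'pics/{n_}3.pkl','wb'))
    cv2.imwrite(f'pics/{n_}3.png',cv2.resize(c['color'][170:280,250:420] if n_=='top' else c['color'][200:360,200:400],None,fx=4,fy=4)[:,:,::-1])
a=cv2.imread('pics/top3.png');b=cv2.resize(cv2.imread('pics/scene3.png'),None,fx=.75,fy=.75)
im=np.zeros((600,800,3),np.uint8);a=cv2.resize(a,(400,259));b=cv2.resize(b,(400,320));im[:259,:400]=a;im[270:590,:400]=b
t=cv2.cvtColor(load('pics/top3.pkl')['color'],cv2.COLOR_RGB2BGR);im[:390,405:795]=cv2.resize(t[185:263,295:373],(390,390))
cv2.imwrite('pics/chk3.png',im)
s=manip.get_state();print(s['time_s'],np.round(s['q'],2))
E
```

```text
time_s: 7.75
ee_pos: [0.5454, -0.0958, 0.07]
orientation: [-0.11, 0.906, 0.407, -0.048]
contact_force: [-1.0, -0.9, -0.1]
opening: 0.035
grasp_force: 0.0
time_s: 8.17
ee_pos: [0.5572, -0.1467, 0.1169]
orientation: [-0.11, 0.905, 0.407, -0.049]
contact_force: [0.9, -0.2, -0.3]
opening: 0.0465
grasp_force: 0.0
8.2667 [ 0.73  0.88 -0.4   1.68 -0.38  1.18  2.44]
```

View pics/chk3.png

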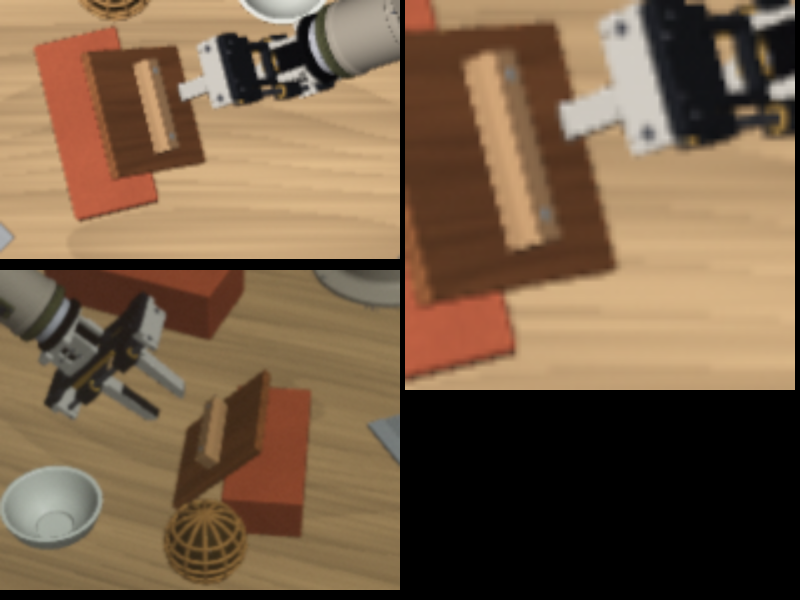

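The board stands on its own, leaning on the brick and undisturbed, with its upper end free over the brick at top px (285,192)–(298,246). I'll check its angle.

Run:
```python
from lean import *
t=load('pics/top3.pkl');s=load('pics/scene3.pkl')
for n_,c in [('top',t),('scene',s)]:
    for k,X in [('backtop-',F+.16*u-.075*b),('backtop+',F+.16*u+.075*b),('fronttop-',F+.16*u+.012*w-.075*b),('fronttop+',F+.16*u+.012*w+.075*b),('frontfoot-',F+.012*w-.075*b),('frontfoot+',F+.012*w+.075*b)]:
        print(n_,k,proj(c,X)[0].round(1),end=' ')
    print()
print(tri([(t,(298,246.5)),(s,(335,251))]),F+.16*u-.075*b)
print(tri([(t,(285.3,192.1)),(s,(333,290))]),F+.16*u+.075*b)
im=np.zeros((440,800,3),np.uint8)
im[:,:380]=cv2.resize(t['color'][184:250,283:340],(380,440),interpolation=cv2.INTER_CUBIC)
im[:,400:]=cv2.resize(s['color'][248:320,284:342],(400,440)[:2],interpolation=cv2.INTER_CUBIC)
cv2.imwrite('pics/chk4.png',im[:,:,::-1])
```

```text
top backtop- [296.9 246.3] top backtop+ [283.7 192.7] top fronttop- [300.  245.4] top fronttop+ [286.8 191.4] top frontfoot- [336.7 239. ] top frontfoot+ [324.2 189.3] 
scene backtop- [335.9 250.3] scene backtop+ [331.3 289.9] scene fronttop- [332.6 247.8] scene fronttop+ [327.7 287.3] scene frontfoot- [294.4 278. ] scene frontfoot+ [286.8 317.5] 
(array([ 0.45598293, -0.05153291,  0.11619819]), [np.float64(0.00015408607095865952), np.float64(0.00015408607095868332)]) [ 0.45625305 -0.04872759  0.11983292]
(array([ 0.60236663, -0.01390248,  0.11970404]), [np.float64(0.004358274922260451), np.float64(0.00435827492226047)]) [ 0.60210854 -0.01371079  0.11983292]
```

View pics/chk4.png

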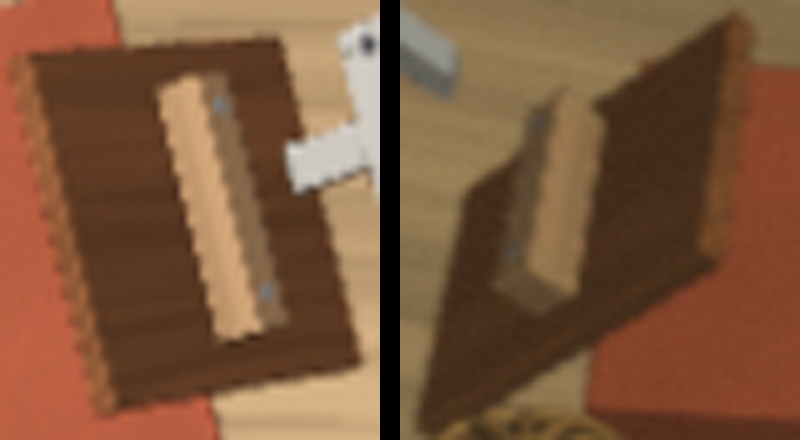

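```bash
sed -i 's/48.5/49.7/' lean.py
cat >> lean.py <<'E'
P=F+.128*u+.006*w
def ori(deg): # tool tilted: 0 = pointing down; +: pointing towards -n... angle of tool z from down toward n
    a=np.radians(deg); zz=np.sin(a)*n-np.cos(a)*Z; return np.cross(zz,-b) if False else (-np.cos(a)*n-np.sin(a)*Z), zz
E
python3 - <<'E'
from lean import *
print(P,u,w, ori(90-49.7), -u)
p=P+.09*u
seq(cur(),[([.56,-.16,.23],*ori(-15)),([.54,-.05,.27],*ori(18)),(p+.01*Z,*ori(40.3)),(p,*ori(40.3)),(P,*ori(40.3))])
E
```

```text
[ 0.53511568 -0.05593975  0.10150228] [-0.15099008  0.62891893  0.76266833] [ 0.17804139 -0.74159574  0.64678978] (array([-0.17804139,  0.74159574, -0.64678978]), array([ 0.15099008, -0.62891893, -0.76266833])) [ 0.15099008 -0.62891893 -0.76266833]
[0.0025, 0.1547, -0.161, 0.3665, 0.0034, 0.0022]  mm 112 deg 33.0
[-0.0125, 0.2364, -0.0195, 0.3667, 0.0, 0.0]  mm 119 deg 33.0
[0.0123, 0.1574, 0.1378, 0.2478, 0.0, 0.0]  mm 105 deg 22.3
[-0.0, 0.0129, 0.0153, 0.0, 0.0, 0.0]  mm 10 deg 0.0
[0.0, 0.0, 0.18, 0.0, 0.0, 0.0]  mm 90 deg 0.0
```

```bash
python3 -m creep '[[[0,0.02,-0.05,0.05,0,0,-0.27],[0,0.05,-0.09,0.12,0,0,-0.27],[0,0.09,-0.13,0.2,0,0,-0.27],[0.002,0.13,-0.161,0.28,0,0,-0.27],[0.002,0.155,-0.161,0.366,0,0,-0.27]]]'
python3 -m creep '[[[-0.002,0.05,-0.004,0.073,0,0,-0.27],[-0.005,0.1,-0.008,0.147,0,0,-0.27],[-0.007,0.15,-0.012,0.22,0,0,-0.27],[-0.01,0.2,-0.016,0.293,0,0,-0.27],[-0.012,0.236,-0.02,0.366,0,0,-0.27]]]'
python3 -m creep '[[[0.003,0.04,0.03,0.06,0,0,-0.27],[0.006,0.08,0.06,0.12,0,0,-0.27],[0.009,0.12,0.1,0.18,0,0,-0.27],[0.012,0.157,0.138,0.248,0,0,-0.27],[0.012,0.157,0.138,0.248,0,0,-0.27]]]'
python3 - <<'E'
from lean import *
from bench import manip
s=manip.get_state();print(np.round(s['q'],2))
p=P+.04*u
seq(cur(),[(p,*ori(40.3)),(P,*ori(40.3))])
c=manip.read_camera('wrist');cv2.imwrite('pics/w4.png',c['color'][:,:,::-1]);pickle.dump(c,open('pics/w4.pkl','wb'))
for X in [F+.16*u-.075*b,F+.16*u+.075*b,F+.16*u+.012*w-.075*b,F+.16*u+.012*w+.075*b]: print(proj(c,X).round(0))
E
```

```text
time_s: 8.68
ee_pos: [0.5604, -0.1578, 0.232]
orientation: [-0.118, 0.984, 0.135, -0.011]
contact_force: [1.3, 0.1, -0.5]
opening: 0.0342
grasp_force: 0.0
time_s: 9.1
ee_pos: [0.5381, -0.0486, 0.27]
orientation: [-0.118, 0.984, -0.132, 0.018]
contact_force: [-0.0, -0.6, -0.6]
opening: 0.0338
grasp_force: 0.0
time_s: 9.52
ee_pos: [0.5167, 0.0125, 0.1759]
orientation: [-0.12, 0.939, -0.32, 0.038]
contact_force: [-0.1, 0.6, -0.2]
opening: 0.0338
grasp_force: 0.0
[-0.59  0.52  0.07  2.19  0.84  0.84  0.6 ]
[-0.0028, -0.0179, 0.1244, 0.0304, 0.0037, 0.0099]  mm 63 deg 2.9
[0.0, 0.0, 0.08, 0.0, 0.0, 0.0]  mm 40 deg 0.0
[[316. 131.]]
[[314. 366.]]
[[295. 131.]]
[[295. 366.]]
```

View pics/w4.png

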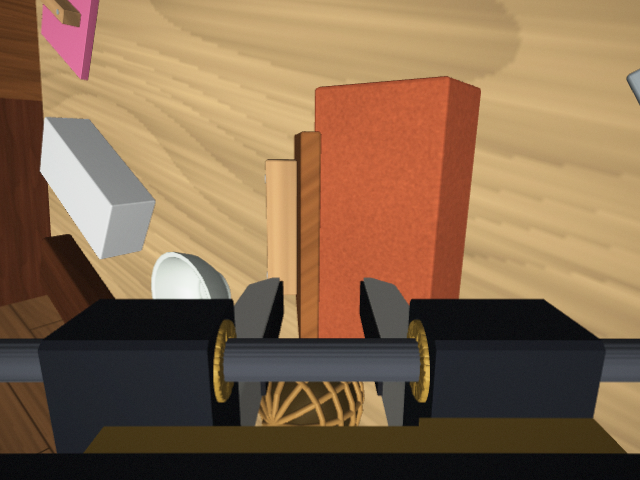

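The board's top end shows at columns 299–321 against 295–316 predicted, so about 3 mm towards the brick. I'll step closer with that correction and re-measure.

```bash
python3 -m creep '[[[0,-0.01,0.03,0,0,0,-0.27],[0,-0.01,0.07,0,0,0,-0.27],[0,-0.01,0.09,0,0,0,-0.27],[0,-0.01,0.09,0,0,0,-0.27],[0,-0.01,0.09,0,0,0,-0.27]]]'
python3 - <<'E'
from lean import *
from bench import manip
seq(cur(),[(P-.003*w+.03*u,*ori(40.3)),(P-.003*w,*ori(40.3))])
c=manip.read_camera('wrist');pickle.dump(c,open('pics/w5.pkl','wb'))
seq(cur(),[(P-.003*w+.03*u,*ori(40.3))])
# end-face columns: scan brown end between batten and brick along row
hv=cv2.cvtColor(c['color'],cv2.COLOR_RGB2HSV)
for r in (150,200): print(r,[(x,*map(int,hv[r,x])) for x in range(250,345,4)])
for X in [F+.16*u-.075*b,F+.16*u+.012*w-.075*b]: print(proj(c,X).round(0))
E
```

```text
time_s: 9.98
ee_pos: [0.5258, -0.0266, 0.1491]
orientation: [-0.112, 0.941, -0.318, 0.038]
contact_force: [0.7, 0.8, -0.0]
opening: 0.0338
grasp_force: 0.0
[-0.0044, 0.018, 0.0532, 0.0327, 0.0005, 0.001]  mm 28 deg 2.9
[0.0, 0.0, 0.06, 0.0, 0.0, 0.0]  mm 30 deg 0.0
[-0.0035, 0.0173, 0.0542, 0.033, 0.0013, 0.001]  mm 29 deg 3.0
150 [(250, 19, 108, 194), (254, 19, 107, 193), (258, 18, 105, 200), (262, 19, 104, 206), (266, 19, 106, 209), (270, 18, 103, 212), (274, 19, 103, 212), (278, 19, 105, 208), (282, 18, 103, 210), (286, 18, 102, 213), (290, 19, 103, 216), (294, 19, 100, 221), (298, 19, 102, 222), (302, 19, 102, 224), (306, 18, 107, 200), (310, 13, 169, 77), (314, 14, 173, 78), (318, 13, 176, 74), (322, 13, 170, 75), (326, 12, 169, 110), (330, 13, 169, 160), (334, 13, 171, 158), (338, 13, 170, 165), (342, 13, 170, 168)]
200 [(250, 19, 103, 213), (254, 19, 105, 209), (258, 18, 103, 207), (262, 19, 106, 194), (266, 18, 106, 188), (270, 19, 106, 194), (274, 19, 105, 196), (278, 19, 108, 193), (282, 16, 116, 226), (286, 17, 114, 229), (290, 17, 113, 231), (294, 17, 116, 227), (298, 17, 118, 216), (302, 16, 118, 211), (306, 16, 115, 215), (310, 16, 116, 211), (314, 15, 127, 155), (318, 13, 168, 73), (322, 12, 162, 77), (326, 12, 171, 109), (330, 13, 170, 162), (334, 13, 168, 175), (338, 13, 168, 178), (342, 13, 170, 171)]
[[346. 131.]]
[[320. 131.]]
```

```bash
sed -i 's/49.7/48.5/' lean.py
python3 - <<'E'
from lean import *
c=load('pics/w5.pkl')
for X in [F+.16*u-.075*b,F+.16*u+.012*w-.075*b]: print(proj(c,X).round(0))
seq(cur(),[(P+.028*u,*ori(41.5)),(P,*ori(41.5))])
E
```

```text
[[349. 131.]]
[[323. 131.]]
[-0.0035, 0.0139, 0.0609, 0.0463, 0.0013, 0.001]  mm 31 deg 4.2
[0.0, -0.0, 0.056, 0.0, 0.0, 0.0]  mm 28 deg 0.0
```

```bash
python3 -m creep '[[[-0.003,0.017,0.01,0.046,0,0,-0.27],[-0.003,0.017,0.03,0.046,0,0,-0.27],[-0.003,0.017,0.05,0.046,0,0,-0.27],[-0.003,0.017,0.061,0.046,0,0,-0.27],[-0.003,0.017,0.061,0.046,0,0,-0.27]]]'
python3 -m creep '[[[0,0,0.015,0,0,0,-0.27],[0,0,0.03,0,0,0,-0.27],[0,0,0.045,0,0,0,-0.27],[0,0,0.056,0,0,0,-0.27],[0,0,0.056,0,0,0,-0.27]]]'
python3 - <<'E'
from lean import *
seq(cur(),[(P,*ori(41.5))])
E
```

```text
time_s: 10.45
ee_pos: [0.5297, -0.0383, 0.1188]
orientation: [-0.111, 0.928, -0.352, 0.041]
contact_force: [-0.5, -0.9, 0.5]
opening: 0.0338
grasp_force: 0.0
time_s: 10.87
ee_pos: [0.5342, -0.0559, 0.0975]
orientation: [-0.111, 0.928, -0.352, 0.042]
contact_force: [-0.3, 0.6, -0.3]
opening: 0.0338
grasp_force: 0.0
[-0.0017, -0.0039, -0.0028, -0.0006, 0.0006, 0.0019]  mm 3 deg 0.2
```

```bash
python3 -m creep '[[[0,0,0,0,0,0,-0.5],[0,0,0,0,0,0,-0.6],[0,0,0,0,0,0,-0.7],[0,0,0,0,0,0,-1],[0,0,0,0,0,0,-1]]]'
python3 -m creep '[[[0,0,0,0,0,0,-1],[0,0,0,0,0,0,-1],[0,0,0,0,0,0,-1],[0,0,0,0,0,0,-1],[0,0,0,0,0,0,-1]]]'
python3 - <<'E'
from lean import *
from bench import manip
c=manip.read_camera('top');pickle.dump(c,open('pics/t5.pkl','wb'))
print(np.round(manip.get_state()['torque'],2))
p,q=cur(); e=q.apply([0,0,1]);print('tool z',e)
B=np.array([.747,.665,0])
# lift vertically then upright, then above box
seq((p,q),[(p+.03*Z-.0*n,*ori(41.5)),(p+.12*Z+.01*n,*ori(20)),([.53,-.02,.27],*ori(0))])
E
```

```text
time_s: 11.28
ee_pos: [0.5347, -0.0554, 0.0989]
orientation: [-0.112, 0.928, -0.353, 0.042]
contact_force: [1.0, -2.3, 2.8]
opening: 0.0124
grasp_force: 29.6
time_s: 11.7
ee_pos: [0.5347, -0.0554, 0.0988]
orientation: [-0.111, 0.928, -0.353, 0.042]
contact_force: [1.1, -1.8, 5.8]
opening: 0.0126
grasp_force: 29.7
[-1.02 -0.45  0.1 ]
tool z [ 0.15735067 -0.64510835 -0.74771384]
[-0.0, -0.0398, -0.0449, -0.0012, 0.0015, 0.0016]  mm 30 deg 0.2
[-0.0, -0.1343, -0.1216, -0.2389, -0.0, -0.0]  mm 91 deg 21.5
[-0.0074, 0.0504, -0.1273, -0.2222, 0.0, 0.0]  mm 69 deg 20.0
```

```bash
python3 -m creep '[[[0,-0.01,-0.011,0,0,0,-1],[0,-0.02,-0.022,0,0,0,-1],[0,-0.03,-0.034,0,0,0,-1],[0,-0.04,-0.045,0,0,0,-1],[0,-0.04,-0.045,0,0,0,-1]]]'
python3 -m creep '[[[0,-0.033,-0.03,-0.04,0,0,-1],[0,-0.067,-0.06,-0.09,0,0,-1],[0,-0.1,-0.09,-0.14,0,0,-1],[0,-0.134,-0.122,-0.19,0,0,-1],[0,-0.134,-0.122,-0.239,0,0,-1]]]'
python3 -m creep '[[[0,0.01,-0.03,-0.05,0,0,-1],[0,0.02,-0.06,-0.1,0,0,-1],[-0.004,0.03,-0.09,-0.15,0,0,-1],[-0.007,0.05,-0.127,-0.2,0,0,-1],[-0.007,0.05,-0.127,-0.222,0,0,-1]]]'
python3 - <<'E'
from lean import *
from bench import manip
s=manip.get_state();print(np.round(s['q'],2))
B=np.array([.747,.665,0]);B/=np.linalg.norm(B)
G=np.array([.5676,.2574,0])
seq(cur(),[([.53,.06,.36],*ori(0)),([.5,.17,.36],np.array([.3,.95,0]),-Z),(G+.345*Z-.03*B,B,-Z),(G+.325*Z,B,-Z)])
for n_ in ['scene','top']:
    c=manip.read_camera(n_);pickle.dump(c,open(f'pics/{n_}6.pkl','wb'))
E
```

```text
time_s: 12.17
ee_pos: [0.5349, -0.0543, 0.1296]
orientation: [-0.112, 0.929, -0.351, 0.043]
contact_force: [0.4, 0.4, -2.8]
opening: 0.0118
grasp_force: 30.0
time_s: 12.58
ee_pos: [0.5383, -0.0643, 0.2229]
orientation: [-0.117, 0.978, -0.171, 0.024]
contact_force: [-0.5, -0.2, -3.5]
opening: 0.0116
grasp_force: 30.0
time_s: 13.0
ee_pos: [0.5303, -0.0182, 0.2723]
orientation: [-0.119, 0.993, 0.002, 0.002]
contact_force: [0.8, -0.4, -3.5]
opening: 0.0119
grasp_force: 30.0
[ 0.1   0.31 -0.22  1.97  0.08  0.86  1.65]
[-0.0371, 0.1527, -0.1746, 0.0026, 0.0026, 0.0025]  mm 117 deg 0.4
[0.007, 0.2279, 0.0, 0.0, 0.0, 0.3447]  mm 114 deg 31.0
[-0.0456, 0.1559, 0.03, 0.0, 0.0, 0.3422]  mm 83 deg 30.8
[-0.0, 0.06, 0.04, 0.0, 0.0, 0.0]  mm 36 deg 0.0
```

```bash
python3 -m creep '[[[-0.01,0.03,-0.06,0,0,0,-1],[-0.02,0.07,-0.12,0,0,0,-1],[-0.03,0.11,-0.175,0,0,0,-1],[-0.037,0.153,-0.175,0,0,0,-1],[-0.037,0.153,-0.175,0,0,0,-1]]]'
python3 -m creep '[[[0,0.05,0,0,0,0.07,-1],[0,0.1,0,0,0,0.14,-1],[0.004,0.15,0,0,0,0.21,-1],[0.007,0.2,0,0,0,0.28,-1],[0.007,0.228,0,0,0,0.345,-1]]]'
python3 -m creep '[[[-0.01,0.03,0.006,0,0,0.07,-1],[-0.02,0.06,0.012,0,0,0.14,-1],[-0.03,0.1,0.018,0,0,0.21,-1],[-0.045,0.156,0.03,0,0,0.28,-1],[-0.045,0.156,0.03,0,0,0.342,-1]]]'
python3 - <<'E'
from lean import *
from bench import manip
s=manip.get_state();print(s['time_s'],np.round(s['q'],2))
B=np.array([.747,.665,0]);B/=np.linalg.norm(B)
G=np.array([.5676,.2574,0])
seq(cur(),[(G+.325*Z,B,-Z)])
ims=[]
for n_ in ['wrist','top','scene']:
    c=manip.read_camera(n_);pickle.dump(c,open(f'pics/{n_}7.pkl','wb'));ims.append(c['color'])
im=np.zeros((600,800,3),np.uint8)
im[:300,:400]=cv2.resize(ims[0],(400,300))
im[:300,400:]=cv2.resize(ims[1][110:245,80:260],(400,300))
im[300:,:400]=cv2.resize(ims[2][210:420,360:640],(400,300))
w0=load('pics/wrist7.pkl')
im[300:,400:]=cv2.resize(ims[0][60:300,160:480],(400,300))
cv2.imwrite('pics/chk7.png',im[:,:,::-1])
E
```

```text
time_s: 13.52
ee_pos: [0.5289, 0.0642, 0.3579]
orientation: [-0.122, 0.993, -0.0, 0.001]
contact_force: [-0.1, -0.4, -3.4]
opening: 0.0117
grasp_force: 30.0
time_s: 13.93
ee_pos: [0.4969, 0.1715, 0.3557]
orientation: [0.152, 0.988, -0.001, -0.001]
contact_force: [-0.4, -1.7, -2.3]
opening: 0.0119
grasp_force: 30.0
time_s: 14.35
ee_pos: [0.5441, 0.2412, 0.3392]
orientation: [0.408, 0.913, -0.001, -0.0]
contact_force: [-0.4, 1.4, -2.2]
opening: 0.0119
grasp_force: 30.0
14.35 [-0.42  0.33 -0.13  1.75  0.05  1.06  0.16]
[-0.0072, 0.0566, 0.0282, -0.0012, -0.0, 0.0013]  mm 32 deg 0.2
```

View pics/chk7.png

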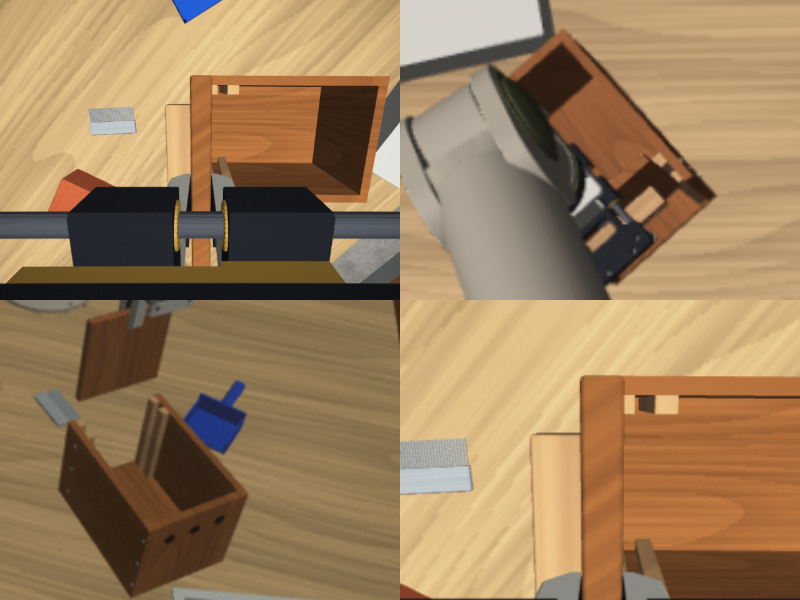

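The wrist view shows the left groove as a dark gap near raw (356,143), between light batten ends at (348,143) and (373,143). The board top spans columns 306–338 with its far end at row about 121, batten on the outside. I'll measure these precisely.

Run:
```python
from lean import *
c=load('pics/wrist7.pkl');g=c['color'].astype(int)
hv=cv2.cvtColor(c['color'],cv2.COLOR_RGB2HSV)
for r in (140,143,147): print(r,[int(g[r,x].sum()) for x in range(334,392,1)])
print('col370',[(r,int(g[r,370].sum())) for r in range(112,160)])
print('col320',[(r,int(g[r,320].sum())) for r in range(112,135)])
print('row160',[(x,int(g[160,x].sum())) for x in range(296,346,1)])
# wall outer edge: first row where saturation jumps
pts=[]
for x in range(350,600,10):
    col=hv[100:160,x,1].astype(int); d=np.diff(col); pts.append((x,100.5+int(np.argmax(d))))
print(pts)
```

```text
140 [346, 339, 333, 323, 326, 434, 553, 552, 556, 557, 557, 561, 556, 514, 376, 379, 332, 165, 170, 163, 166, 162, 168, 168, 175, 181, 186, 181, 174, 246, 426, 554, 563, 565, 571, 570, 572, 568, 566, 566, 560, 559, 556, 560, 559, 560, 563, 553, 520, 380, 371, 374, 380, 379, 378, 377, 372, 376]
143 [346, 342, 333, 320, 325, 427, 560, 557, 560, 557, 565, 560, 560, 515, 385, 387, 339, 167, 171, 165, 161, 164, 172, 170, 173, 177, 175, 182, 186, 247, 434, 555, 565, 565, 568, 569, 568, 570, 568, 565, 561, 556, 556, 562, 562, 559, 558, 547, 489, 385, 378, 378, 384, 383, 384, 379, 389, 384]
147 [353, 346, 336, 330, 318, 432, 558, 555, 559, 563, 560, 554, 559, 518, 368, 366, 330, 169, 162, 159, 164, 167, 168, 170, 174, 177, 180, 187, 179, 279, 492, 559, 560, 563, 570, 574, 571, 571, 564, 566, 560, 554, 558, 558, 561, 561, 560, 550, 483, 361, 368, 368, 371, 366, 375, 369, 366, 365]
col370 [(112, 558), (113, 551), (114, 546), (115, 543), (116, 544), (117, 546), (118, 541), (119, 538), (120, 491), (121, 374), (122, 369), (123, 366), (124, 364), (125, 364), (126, 365), (127, 372), (128, 368), (12
[... 911 characters left out ...]
, (317, 353), (318, 357), (319, 354), (320, 350), (321, 359), (322, 355), (323, 360), (324, 361), (325, 356), (326, 354), (327, 356), (328, 361), (329, 367), (330, 355), (331, 362), (332, 363), (333, 359), (334, 353), (335, 344), (336, 337), (337, 319), (338, 286), (339, 296), (340, 330), (341, 337), (342, 339), (343, 331), (344, 342), (345, 335)]
[(350, 120.5), (360, 120.5), (370, 120.5), (380, 120.5), (390, 120.5), (400, 120.5), (410, 120.5), (420, 120.5), (430, 120.5), (440, 120.5), (450, 120.5), (460, 120.5), (470, 121.5), (480, 121.5), (490, 121.5), (500, 121.5), (510, 121.5), (520, 121.5), (530, 121.5), (540, 121.5), (550, 121.5), (560, 121.5), (570, 121.5), (580, 121.5), (590, 121.5)]
```

Run:
```python
from lean import *
c=load('pics/wrist7.pkl')
p=np.array([.5441,.2412,.3392]);q=R.from_quat([.408,.913,-.001,0])
p,q=cur();print(p,q.as_quat().round(4))
loc=lambda X:(q.inv().apply(X-p)*1000).round(1)
print('groove mid (tool mm)',loc(plane(c,[[355.6,143.5]],.17)[0]),plane(c,[[355.6,143.5]],.17)[0])
print('front batten edge, back',loc(plane(c,[[347.5,143.5]],.17)[0]),loc(plane(c,[[363.7,143.5]],.17)[0]))
print('left wall inner',loc(plane(c,[[370,135.7]],.17)[0]),'outer',loc(plane(c,[[370,120.0]],.17)[0]))
print('batten tip',loc(plane(c,[[370,151]],.17)[0]))
zt=p[2]+.032
print('board end',loc(plane(c,[[321,119.8]],zt)[0]),'edges',loc(plane(c,[[303.8,160]],zt)[0]),loc(plane(c,[[338.3,160]],zt)[0]))
a,b_=plane(c,[[350,120.5],[590,121.7]],.17);d=b_-a;print('wall yaw',np.degrees(np.arctan2(d[1],d[0])))
y=q.apply([0,1,0]);print('tool y yaw',np.degrees(np.arctan2(y[1],y[0])))
# scene: box top, board corners predicted vs seen
s=load('pics/scene7.pkl')
for k,(dx,dz) in {'TL':(-75,-32),'TR':(75,-32),'BL':(-75,128),'BR':(75,128)}.items():
    print(k,proj(s,p+q.apply(np.array([dx,6,dz])/1000))[0].round(1))
im=cv2.resize(s['color'][215:300,405:490],(680,600)[:2],interpolation=cv2.INTER_CUBIC)
cv2.imwrite('pics/chk8.png',im[:,:,::-1])
```

```text
[0.54270074 0.23670985 0.34037603] [ 4.059e-01  9.139e-01 -2.000e-03 -2.000e-04]
groove mid (tool mm) [ 68.6  32.4 170.2] [0.5204219  0.30875359 0.17      ]
front batten edge, back [ 68.6  25.8 170.2] [ 68.5  39.  170.2]
left wall inner [ 74.7  44.  170.1] outer [ 86.9  43.7 170.1]
batten tip [ 62.6  44.3 170.1]
board end [ 76.7   3.7 -32.1] edges [ 64.3  -2.  -32.1] [ 64.2   9.2 -32.1]
wall yaw 41.46119972231852
tool y yaw 42.10422113586825
TL [423.6 224. ]
TR [482.5 207.5]
BL [415.2 279.3]
BR [470.  261.9]
```

View pics/chk8.png

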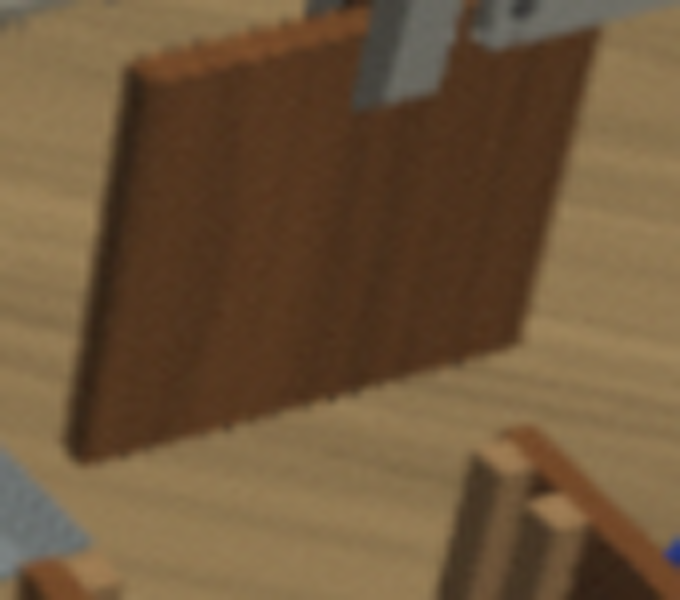

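Scene crop: the board hangs upright with its lower corners at about (415,280) and (470,263), under 1° of in-plane tilt. The top and wrist measurements agree on the groove centre to about 1 mm. I'll move over it and stop just above the wall tops.

```bash
cat > tgt.py <<'E'
from lean import *
Rg=np.array([.54270074,.23670985,0]);yv=np.array([np.cos(np.radians(41.6)),np.sin(np.radians(41.6)),0]);xv=np.cross(yv,-Z)
q0=R.from_quat([.4059,.9139,-.002,-.0002])
T0=Rg+q0.apply([-.0008,.0325,0]);T0[2]=0
E
python3 - <<'E'
from tgt import *
print(T0);seq(cur(),[(T0+.318*Z,yv,-Z),(T0+.306*Z,yv,-Z)])
E
python3 -m creep '[[[0,0.02,0.01,0,0,0.003,-1],[-0.001,0.04,0.02,0,0,0.006,-1],[-0.002,0.06,0.035,0,0,0.006,-1],[-0.002,0.065,0.044,0,0,0.006,-1],[-0.002,0.065,0.044,0,0,0.006,-1]]]'
python3 - <<'E'
from tgt import *
from bench import manip
c=manip.read_camera('wrist');pickle.dump(c,open('pics/w9.pkl','wb'))
print(cur()[0]);seq(cur(),[(T0+.306*Z,yv,-Z)])
E
```

```text
[0.56734965 0.25790669 0.        ]
[-0.0015, 0.0652, 0.0445, -0.0024, 0.0007, 0.0056]  mm 39 deg 0.6
[0.0, 0.0, 0.024, 0.0, 0.0, 0.0]  mm 12 deg 0.0
time_s: 14.92
ee_pos: [0.5686, 0.2581, 0.3179]
orientation: [0.411, 0.911, -0.001, -0.001]
contact_force: [-0.1, 0.1, -2.2]
opening: 0.012
grasp_force: 30.0
[0.56835144 0.25773235 0.31858974]
[0.0016, -0.0012, 0.0252, -0.0015, -0.0001, -0.0024]  mm 13 deg 0.3
```

```bash
python3 -m creep '[[[0.001,-0.001,0.008,0,0,-0.002,-1],[0.0015,-0.001,0.016,0,0,-0.002,-1],[0.0015,-0.001,0.02,0,0,-0.002,-1],[0.0015,-0.001,0.024,0,0,-0.002,-1],[0.0015,-0.001,0.024,0,0,-0.002,-1]]]'
python3 -m creep '[[[0,0,0.003,0,0,0,-1],[0,0,0.006,0,0,0,-1],[0,0,0.009,0,0,0,-1],[0,0,0.011,0,0,0,-1],[0,0,0.011,0,0,0,-1]]]'
python3 -c "
from tgt import *
print(cur()[0]);seq(cur(),[(T0+.3*Z,yv,-Z)])"
```

```text
time_s: 15.38
ee_pos: [0.5674, 0.258, 0.3075]
orientation: [0.41, 0.912, -0.0, -0.0]
contact_force: [-0.2, 0.1, -2.8]
opening: 0.012
grasp_force: 30.0
time_s: 15.8
ee_pos: [0.5676, 0.2582, 0.3022]
orientation: [0.41, 0.912, -0.0, 0.0]
contact_force: [-0.5, 0.1, -2.9]
opening: 0.0118
grasp_force: 30.0
[0.56755051 0.25816061 0.30217345]
[-0.0001, -0.0006, 0.0043, -0.0003, 0.0001, -0.0006]  mm 2 deg 0.1
```

```bash
python3 -m creep '[[[0,0,0.002,0,0,0,-1],[0,0,0.004,0,0,0,-1],[0,0,0.005,0,0,0,-1],[0,0,0.006,0,0,0,-1],[0,0,0.006,0,0,0,-1]]]'
python3 -m creep '[[[0,0,0.001,0,0,0,-1],[0,0,0.002,0,0,0,-1],[0,0,0.003,0,0,0,-1],[0,0,0.004,0,0,0,-1],[0,0,0.004,0,0,0,-1]]]'
```

```text
time_s: 16.22
ee_pos: [0.568, 0.2584, 0.3015]
orientation: [0.41, 0.912, 0.001, 0.001]
contact_force: [-2.7, -1.7, 12.5]
opening: 0.0117
grasp_force: 30.0
time_s: 16.63
ee_pos: [0.567, 0.2599, 0.2997]
orientation: [0.41, 0.912, 0.001, 0.0]
contact_force: [-7.0, 2.7, 15.0]
opening: 0.0118
grasp_force: 30.0
```

Run:
```python
from tgt import *
from bench import manip
s=manip.get_state();p,q=cur()
print('F tool',q.inv().apply(s['contact_force']).round(1),'M tool',q.inv().apply(s['torque']).round(2))
seq((p,q),[(T0+p[2]*Z,yv,-Z)])
c=manip.read_camera('wrist');pickle.dump(c,open('pics/w10.pkl','wb'))
im=np.zeros((600,800,3),np.uint8);im[:300,:]=cv2.resize(c['color'][90:180,260:500],(800,300),interpolation=cv2.INTER_CUBIC)
s=manip.read_camera('scene');pickle.dump(s,open('pics/s10.pkl','wb'))
im[300:,:400]=cv2.resize(s['color'][270:360,400:520],(400,300),interpolation=cv2.INTER_CUBIC)
t=manip.read_camera('top');im[300:,400:]=cv2.resize(t['color'][150:250,140:273],(400,300),interpolation=cv2.INTER_CUBIC)
cv2.imwrite('pics/chk10.png',im[:,:,::-1])
```

```text
F tool [  6.6  -3.4 -15. ] M tool [ 1.31  1.01 -0.17]
[-0.0035, -0.0021, -0.0, 0.0014, -0.0006, 0.0004]  mm 2 deg 0.1
```

View pics/chk10.png

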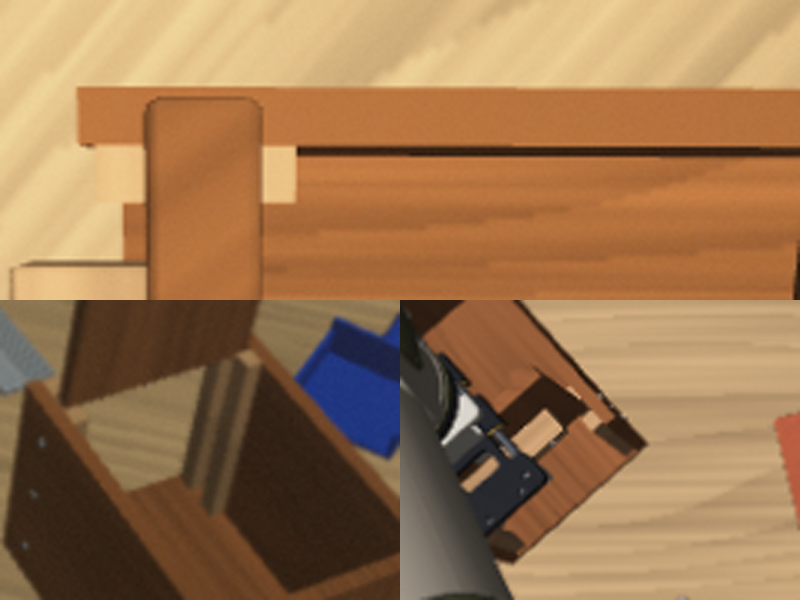

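The wrist crop shows the board between the batten ends (raw columns 288.5 and 348.8), with its end at row about 119. I'll cast these to find the remaining offset.

Run:
```python
from tgt import *
from bench import manip
c=load('pics/w10.pkl');p,q=cur();loc=lambda u,v,z:(q.inv().apply(plane(c,[[u,v]],z)[0]-p)*1000).round(1)
g=c['color'].astype(int)
print([int(g[142,x].sum()) for x in range(282,308)],[int(g[142,x].sum()) for x in range(334,356)])
print([int(g[r,320].sum()) for r in range(112,126)],[int(g[r,343].sum()) for r in range(126,142)])
zt=p[2]+.0295
print('outer edges',loc(288.5,142.5,.17),loc(348.8,142.5,.17))
print('board',loc(303.9,142.5,zt),loc(338.6,142.5,zt),'end',loc(320,119.1,zt))
print('wall inner',loc(343,133.8,.17))
print(p)
```

```text
[575, 566, 559, 552, 554, 553, 552, 560, 567, 569, 573, 576, 578, 571, 575, 573, 569, 565, 563, 560, 537, 400, 228, 279, 306, 334] [354, 345, 337, 322, 399, 566, 565, 566, 566, 567, 564, 564, 567, 558, 517, 393, 389, 389, 388, 390, 391, 385]
[569, 564, 559, 557, 386, 376, 370, 279, 336, 345, 349, 355, 360, 360] [370, 371, 373, 373, 372, 374, 373, 420, 554, 564, 561, 564, 568, 562, 564, 566]
outer edges [ 67.  -23.9 129.7] [ 67.   19.4 129.8]
board [ 67.3  -6.4 -29.5] [ 67.3   5.1 -29.4] end [ 74.7  -1.1 -29.4]
wall inner [ 73.   15.2 129.8]
[0.56695325 0.25995737 0.2997038 ]
```

```bash
cat >> tgt.py <<'E'
T1=np.array([.56695,.25996,0])+(xv*-.0028+yv*-.0016)
E
python3 -m creep '[[[-0.002,-0.001,-0.006,0,0,0,-1],[-0.002,-0.001,-0.012,0,0,0,-1],[-0.002,-0.001,-0.014,0,0,0,-1],[-0.002,-0.001,-0.014,0,0,0,-1],[-0.002,-0.001,-0.014,0,0,0,-1]]]'
python3 - <<'E'
from tgt import *
from bench import manip
print(T0,T1);seq(cur(),[(T1+.306*Z,yv,-Z)])
c=manip.read_camera('wrist');pickle.dump(c,open('pics/w11.pkl','wb'))
p,q=cur();g=c['color'].astype(int)
print(p,[int(g[142,x].sum()) for x in range(296,308)],[int(g[142,x].sum()) for x in range(332,356)])
print([int(g[r,320].sum()) for r in range(112,126)],[int(g[r,343].sum()) for r in range(126,142)])
E
```

```text
time_s: 17.2
ee_pos: [0.568, 0.2569, 0.304]
orientation: [0.411, 0.912, -0.0, -0.0]
contact_force: [-0.2, -0.5, -3.3]
opening: 0.0117
grasp_force: 30.0
[0.56734965 0.25790669 0.        ] [0.56761252 0.25680388 0.        ]
[0.0003, -0.0006, -0.004, -0.0005, 0.0001, -0.0009]  mm 2 deg 0.1
[0.56787873 0.2569061  0.30392566] [578, 580, 580, 577, 579, 574, 567, 496, 200, 275, 306, 333] [358, 350, 357, 349, 339, 317, 331, 500, 573, 566, 566, 566, 568, 569, 564, 571, 569, 549, 478, 364, 368, 362, 366, 360]
[388, 376, 377, 376, 379, 378, 374, 322, 308, 344, 347, 361, 366, 358] [368, 376, 376, 516, 565, 567, 562, 563, 566, 562, 569, 570, 569, 565, 567, 566]
```

```bash
python3 -m creep '[[[0,-0.0006,0.003,0,0,-0.001,-1],[0,-0.0006,0.006,0,0,-0.001,-1],[0,-0.0006,0.008,0,0,-0.001,-1],[0,-0.0006,0.01,0,0,-0.001,-1],[0,-0.0006,0.01,0,0,-0.001,-1]]]'
python3 -m creep '[[[0,0,0.001,0,0,0,-1],[0,0,0.002,0,0,0,-1],[0,0,0.003,0,0,0,-1],[0,0,0.004,0,0,0,-1],[0,0,0.004,0,0,0,-1]]]'
python3 - <<'E'
from tgt import *
from bench import manip
s=manip.get_state();p,q=cur()
print('F tool',q.inv().apply(s['contact_force']).round(1),'M tool',q.inv().apply(s['torque']).round(2))
seq((p,q),[(T1+p[2]*Z,yv,-Z)])
E
```

```text
time_s: 17.67
ee_pos: [0.5674, 0.2569, 0.2989]
orientation: [0.41, 0.912, -0.0, -0.0]
contact_force: [0.3, 0.8, -3.2]
opening: 0.0117
grasp_force: 30.0
time_s: 18.08
ee_pos: [0.5676, 0.2569, 0.2972]
orientation: [0.41, 0.912, -0.0, -0.0]
contact_force: [-1.6, 0.7, -2.6]
opening: 0.0117
grasp_force: 30.0
F tool [ 1.6 -0.7  2.6] M tool [0.02 0.22 0.03]
[-0.0002, -0.0001, 0.0, -0.0003, 0.0001, 0.0004]  mm 0 deg 0.0
```

It entered: 4 mm below the earlier contact height with no contact force. I'll keep guiding it down.

```bash
python3 -m creep '[[[0,0,0.004,0,0,0,-1],[0,0,0.008,0,0,0,-1],[0,0,0.012,0,0,0,-1],[0,0,0.016,0,0,0,-1],[0,0,0.02,0,0,0,-1]]]'
python3 -m creep '[[[0,0,0.004,0,0,0,-1],[0,0,0.008,0,0,0,-1],[0,0,0.012,0,0,0,-1],[0,0,0.016,0,0,0,-1],[0,0,0.02,0,0,0,-1]]]'
python3 - <<'E'
from tgt import *
from bench import manip
s=manip.get_state();p,q=cur()
print('F tool',q.inv().apply(s['contact_force']).round(1),'M tool',q.inv().apply(s['torque']).round(2))
seq((p,q),[(T1+p[2]*Z,yv,-Z)])
E
```

```text
time_s: 18.5
ee_pos: [0.5676, 0.2569, 0.287]
orientation: [0.41, 0.912, -0.0, -0.0]
contact_force: [-0.6, 1.1, -1.3]
opening: 0.0115
grasp_force: 30.0
time_s: 18.92
ee_pos: [0.5676, 0.2569, 0.2771]
orientation: [0.41, 0.912, -0.0, 0.0]
contact_force: [-0.7, 0.0, -2.3]
opening: 0.0118
grasp_force: 30.0
F tool [ 0.5 -0.5  2.3] M tool [0.08 0.38 0.03]
[-0.0001, -0.0001, 0.0, -0.0003, 0.0002, 0.0004]  mm 0 deg 0.0
```

```bash
python3 -m creep '[[[0,0,0.01,0,0,0,-1],[0,0,0.02,0,0,0,-1],[0,0,0.03,0,0,0,-1],[0,0,0.04,0,0,0,-1],[0,0,0.05,0,0,0,-1]]]'
python3 -m creep '[[[0,0,0.01,0,0,0,-1],[0,0,0.02,0,0,0,-1],[0,0,0.03,0,0,0,-1],[0,0,0.04,0,0,0,-1],[0,0,0.05,0,0,0,-1]]]'
python3 -m creep '[[[0,0,0.01,0,0,0,-1],[0,0,0.02,0,0,0,-1],[0,0,0.03,0,0,0,-1],[0,0,0.04,0,0,0,-1],[0,0,0.05,0,0,0,-1]]]'
python3 - <<'E'
from tgt import *
from bench import manip
s=manip.get_state();p,q=cur()
print('F tool',q.inv().apply(s['contact_force']).round(1),'M tool',q.inv().apply(s['torque']).round(2))
seq((p,q),[(T1+p[2]*Z,yv,-Z)])
E
```

```text
time_s: 19.33
ee_pos: [0.5676, 0.2568, 0.2516]
orientation: [0.41, 0.912, -0.0, -0.0]
contact_force: [-1.2, 1.3, -2.3]
opening: 0.012
grasp_force: 30.0
time_s: 19.75
ee_pos: [0.5676, 0.2568, 0.2268]
orientation: [0.41, 0.912, -0.0, 0.0]
contact_force: [-0.8, 1.0, -2.7]
opening: 0.0114
grasp_force: 30.0
time_s: 20.17
ee_pos: [0.5676, 0.2568, 0.2018]
orientation: [0.41, 0.912, -0.0, 0.0]
contact_force: [-1.2, 2.1, -2.0]
opening: 0.0118
grasp_force: 30.0
F tool [2.4 0.5 2. ] M tool [0.12 0.42 0.02]
[-0.0, -0.0, 0.0, -0.0003, 0.0001, 0.0003]  mm 0 deg 0.0
```

Smooth. About 60 mm remains, the last part slowly.

```bash
python3 -m creep '[[[0,0,0.01,0,0,0,-1],[0,0,0.02,0,0,0,-1],[0,0,0.03,0,0,0,-1],[0,0,0.04,0,0,0,-1],[0,0,0.05,0,0,0,-1]]]'
python3 -m creep '[[[0,0,0.01,0,0,0,-1],[0,0,0.02,0,0,0,-1],[0,0,0.03,0,0,0,-1],[0,0,0.04,0,0,0,-1],[0,0,0.048,0,0,0,-1]]]'
python3 -m creep '[[[0,0,0.002,0,0,0,-1],[0,0,0.004,0,0,0,-1],[0,0,0.006,0,0,0,-1],[0,0,0.008,0,0,0,-1],[0,0,0.01,0,0,0,-1]]]'
```

```text
time_s: 20.58
ee_pos: [0.5676, 0.2568, 0.1768]
orientation: [0.41, 0.912, -0.0, 0.0]
contact_force: [-1.8, 1.2, -1.1]
opening: 0.0119
grasp_force: 30.0
time_s: 21.0
ee_pos: [0.5676, 0.2567, 0.1527]
orientation: [0.41, 0.912, -0.0, -0.0]
contact_force: [-1.2, 0.4, -1.0]
opening: 0.0116
grasp_force: 30.0
time_s: 21.42
ee_pos: [0.5676, 0.2569, 0.1484]
orientation: [0.41, 0.912, -0.0, 0.0]
contact_force: [-1.5, 0.9, -1.2]
opening: 0.0118
grasp_force: 30.0
```

```bash
python3 -m creep '[[[0,0,0.002,0,0,0,-1],[0,0,0.004,0,0,0,-1],[0,0,0.006,0,0,0,-1],[0,0,0.008,0,0,0,-1],[0,0,0.01,0,0,0,-1]]]'
python3 -m creep '[[[0,0,0.001,0,0,0,-1],[0,0,0.002,0,0,0,-1],[0,0,0.003,0,0,0,-1],[0,0,0.004,0,0,0,-1],[0,0,0.004,0,0,0,-1]]]'
python3 -c "
from tgt import *
from bench import manip
s=manip.get_state();p,q=cur()
print(p,'F tool',q.inv().apply(s['contact_force']).round(1))"
```

```text
time_s: 21.83
ee_pos: [0.5676, 0.2568, 0.1432]
orientation: [0.41, 0.912, -0.0, 0.0]
contact_force: [-1.8, 0.8, -2.2]
opening: 0.012
grasp_force: 30.0
time_s: 22.25
ee_pos: [0.5683, 0.2561, 0.1421]
orientation: [0.41, 0.912, -0.0, 0.001]
contact_force: [-2.1, -3.2, 6.6]
opening: 0.0117
grasp_force: 30.0
[0.56828479 0.25610872 0.1420966 ] F tool [-1.  -3.7 -6.6]
```

```bash
python3 -m creep '[[[0,0,0.001,0,0,0,-1],[0,0,0.002,0,0,0,-1],[0,0,0.003,0,0,0,-1],[0,0,0.003,0,0,0,-1],[0,0,0.003,0,0,0,-1]]]'
python3 - <<'E'
from tgt import *
from bench import manip
s=manip.get_state();p,q=cur()
print(p,'F tool',q.inv().apply(s['contact_force']).round(1))
c=manip.read_camera('wrist');im=np.zeros((600,800,3),np.uint8);im[:300]=cv2.resize(c['color'][60:220,220:540],(800,300),interpolation=cv2.INTER_CUBIC)
pickle.dump(c,open('pics/w12.pkl','wb'))
s=manip.read_camera('scene');im[300:,:400]=cv2.resize(s['color'][260:420,390:540],(400,300),interpolation=cv2.INTER_CUBIC)
t=manip.read_camera('top');im[300:,400:]=cv2.resize(t['color'][150:250,140:273],(400,300),interpolation=cv2.INTER_CUBIC)
cv2.imwrite('pics/chk12.png',im[:,:,::-1])
E
```

```text
time_s: 22.67
ee_pos: [0.5686, 0.2558, 0.1419]
orientation: [0.41, 0.912, -0.0, 0.001]
contact_force: [-4.2, -4.8, 17.0]
opening: 0.012
grasp_force: 30.0
[0.56859172 0.25580689 0.14185545] F tool [ -0.8  -6.3 -17.1]
```

View pics/chk12.png

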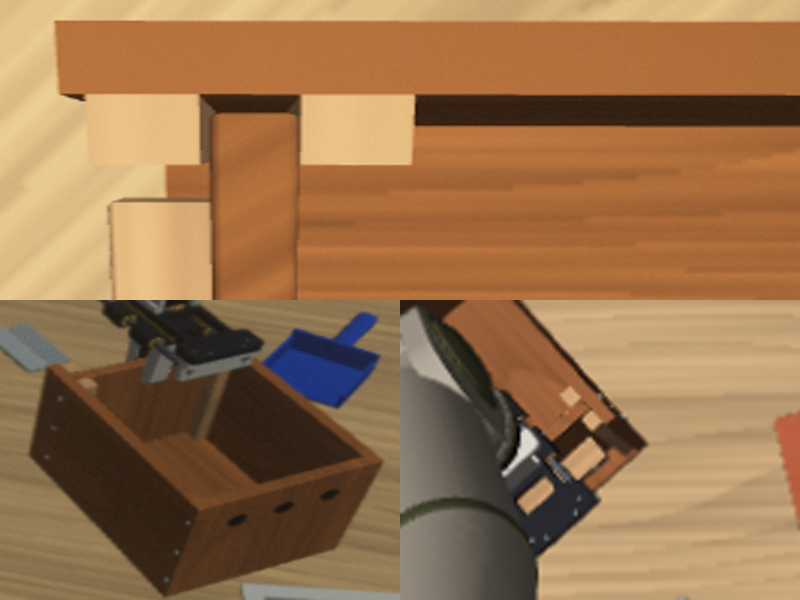

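The board sits in the groove with its top level with the batten tops, and pressing gives floor contact at the expected height (17 N). I'll relax, release and rise.

```bash
python3 -m creep '[[[0,0,-0.001,0,0,0,-1],[0,0,-0.002,0,0,0,-1],[0,0,-0.002,0,0,0,-0.6],[0,0,-0.002,0,0,0,-0.4],[0,0,-0.002,0,0,0,-0.3]]]'
python3 -m creep '[[[0,0,0,0,0,0,-0.3],[0,0,-0.01,0,0,0,-0.3],[0,0,-0.04,0,0,0,-0.3],[0,0,-0.09,0,0,0,-0.3],[0,0,-0.15,0,0,0,-0.3]]]'
python3 -m creep '[[[0,0,-0.08,0,0,0,-0.3],[0,-0.05,-0.16,0,0,0,-0.3],[0,-0.12,-0.2,0,0,0,-0.3],[0,-0.2,-0.2,0,0,0,-0.3],[0,-0.28,-0.2,0,0,0,-0.3]]]'
python3 - <<'E'
from tgt import *
from bench import manip
ims=[manip.read_camera(n_)['color'] for n_ in ('wrist','top','scene')]
im=np.zeros((600,800,3),np.uint8)
im[:300,:400]=cv2.resize(ims[0],(400,300));im[:300,400:]=cv2.resize(ims[1],(400,300))
im[300:,:400]=cv2.resize(ims[2],(400,300));im[300:,400:]=cv2.resize(ims[2][260:420,390:540],(400,300),interpolation=cv2.INTER_CUBIC)
cv2.imwrite('pics/chk13.png',im[:,:,::-1])
E
```

```text
time_s: 23.23
ee_pos: [0.568, 0.257, 0.1408]
orientation: [0.41, 0.912, 0.0, 0.0]
contact_force: [-0.7, 0.6, 0.7]
opening: 0.0273
grasp_force: 0.0
time_s: 23.65
ee_pos: [0.5668, 0.2565, 0.2154]
orientation: [0.41, 0.912, -0.001, -0.001]
contact_force: [0.8, -0.4, -0.5]
opening: 0.0323
grasp_force: 0.0
time_s: 24.07
ee_pos: [0.4625, 0.1635, 0.3176]
orientation: [0.409, 0.912, 0.001, 0.001]
contact_force: [0.3, -0.4, -0.3]
opening: 0.0325
grasp_force: 0.0
```

View pics/chk13.png

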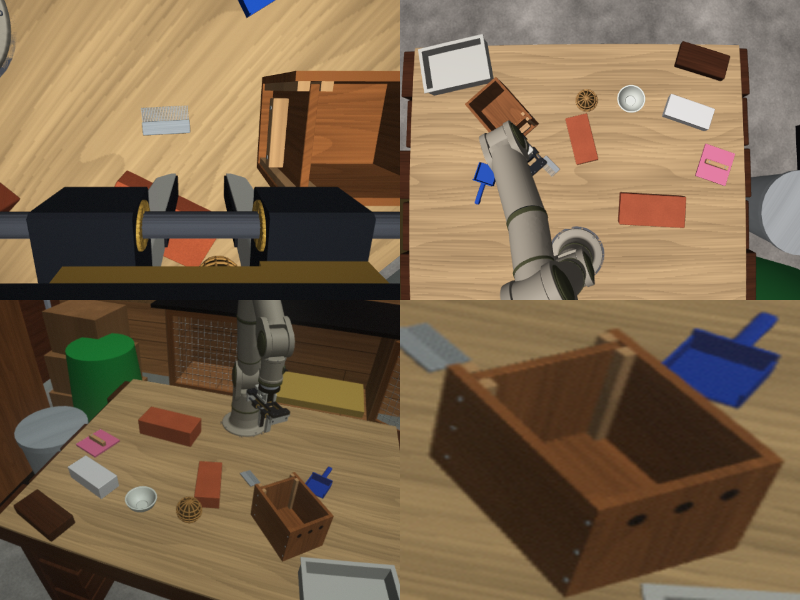

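The board stands flush in the grooves (scene crop: its top edge is level with the walls), batten outside, with the bystanders in place and the gripper clear.

```bash
python3 -m creep '[[[0,0,0,0,0,0,-0.3],[0,0,0,0,0,0,-0.3],[0,0,0,0,0,0,-0.3],[0,0,0,0,0,0,-0.3],[0,0,0,0,0,0,-0.3]]]' && python3 -c "
from bench import manip
print(manip.hand_in())"
```

```text
time_s: 24.63
ee_pos: [0.4634, 0.1644, 0.3154]
orientation: [0.409, 0.912, -0.0, -0.0]
contact_force: [0.2, -0.1, -0.8]
opening: 0.0327
grasp_force: 0.0
the job is handed in; nothing more can be done
None
```

I handed the job in at 24.6 s: the front board is down both grooves to the box floor, batten to the outside, released with the gripper clear, and the bystanders look undisturbed; hand-in returned no verdict.

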